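Lock the quarter-turn panel stud

ROBOT

A 7-joint arm with a two-finger parallel gripper is mounted at the origin on a cart in front of the work surface, level with it; the furniture and walls round the work are solid. World frame = base frame: x ahead of the robot, y to its left, z up, the work surface at z = 0. Lengths are in m, angles in degrees, forces in N, time in s.
With the tool pointing down it reaches from about 0.4 to 0.85 m from the base axis. Payload 4.5 kg.
Tool frame: the origin (TCP) lies at the very end of the fingers, on their centre line; the grasp point (between the pads) lies 19 mm behind it; x points along the fingers, z is the direction in which the jaws open and shut, and the axes are right-handed (so a half turn about x gives the same grasp; the last joint's range is limited). The gripper opens to 88 mm and grips with 3 to 60 N. Pads are 18 mm wide; open, the fingers measure 123 mm over their backs; the gripper's body (75 mm by 187 mm) begins 45 mm behind the grasp point.
Start: joints at [-74.553, 39.483, -11.15, 89.685, 9.013, 51.709, -12.324], TCP at [0.146, 0.608, 0.239] pointing down, gripper open.
Joint ranges: [-172.22, 172.22], [-26.19, 119.32], [-84.43, 86.54], [7.71, 146.69], [-57.33, 237.33], [2.42, 119.75], [-152.13, 152.13]. Speed limits (degrees/s): [147.25, 147.25, 180, 180, 180, 180, 180].

INTERFACE

Orientations are given as a 3x3 rotation matrix whose columns are the frame's x, y, z axes.
In Python, from cell import r gives the robot as it stands. The module is installed in compiled form; this text tells all that it offers. Calls block until the motion is done:
- r.move_to(position, orientation): joint-space move of the TCP to a pose.
- r.move_linear(position, ori=None, vel=0.15, force_limit=None): straight line of the TCP; ori=None keeps the orientation; vel is the mean speed in m/s. With force_limit (N) it stops when the force on the tool has changed by that much, and returns True; else False.
- r.movej(angles): joint-space move.
- r.move_gripper(opening, strength=None): finger opening in m; strength is the grip in N (None keeps the last); returns when the fingers have stopped.
- r.sleep(seconds).
- r.ik(position, orientation): joint angles nearest the present ones, or None.
- r.get_image(name): name is "scene" or "top"; returns a dict with "pixels" (400x640x3 uint8, red, green, blue), "depth" (400x640 float32, m along the optical axis (not along the pixel's ray), 0 where there is no reading), "K" (3x3 intrinsics, pixels), "extrinsics" (4x4, takes a point from camera to world coordinates). Camera axes: x right, y down, z forward; pixel columns grow to the right and rows downward; lengths in m; the calibration is good to about 2 mm. A picture is of the moment at which its call begins.
A pose or a line that the arm cannot do raises r.MotionError and nothing moves.
- r.job_done(): hands the job in, once; it reports no verdict.
Readings, each from a call of its own:
- r.get_time_s(): time.
- r.get_joint_positions(): joint angles.
- r.get_qd(): joint speeds.
- r.get_effort(): joint torques, N m.
- r.get_tcp_pos(): TCP position.
- r.get_tool_rot(): TCP orientation.
- r.get_wrist_force(): force on the tool from outside, world axes, zero at the start.
- r.get_ft_torque(): the same for the moment, N m.
- r.get_opening(): finger opening in m.
Only numpy, scipy, OpenCV 4.12 (cv2) and the standard library are available. Lean on these libraries where they do the work, as an engineer would, in place of code of your own. Each camera call takes 0.05 s, during which the arm holds its last target.

TASK

The instrument's service panel lacks one of its two quarter-turn studs. Take the wing-headed stud (not the round-headed plug, which must stay in the holder) out of the grey holder, line its wing up with the open slot in the panel, push it in until the flange lies flush on the panel, then turn it a quarter turn either way so that the wing stands across the slot and it is locked, and let go.

Things in the scene. Friction and masses are not known exactly. Their poses are not given: they have to be found in the camera images.
- wing_stud: Loose steel wing-headed stud, about 120 g, hanging upright in a well of the holder. Origin: centre of its flange's underside, z up. Flange 54 mm across, 5 mm thick. Wing: upright flat grip 40 mm long along x, 12 mm thick along y, up to 37 mm above the origin; a 22 mm round collar hides its foot up to 15 mm. Grasp it across its thickness.
- bar (a point): Centre of the stud's cross bar, 16 mm below the stud's origin on a 10 mm shank: a round bar 34 mm long along x (parallel to the wing), 10 mm thick. With the flange on the panel the bar is 5 mm clear below the plate, so the stud then turns freely, without stop or detent.
- knob_plug: The wrong one: a steel plug with the same flange but a round knurled head, 34 mm across and up to 34 mm above the flange's underside (its origin), no cross bar. It hangs in the other well; leave it there.
- holder: Fixed grey plastic block, 70 mm (x) by 180 mm (y), 36 mm high; origin under its centre. Two round wells 38 mm across at y = -55 and +55 mm; the flanges rest on its top. Either well may hold the stud, which has about 2 mm of play.
- slot (a point): Centre of the open slot at the level of the panel's top face, 70 mm above the bench. Slot 44 mm long along this point's x, 20 mm wide along y, through a 6 mm plate, hollow for 50 mm below. The bar passes only with the stud's x axis along the slot's x axis, either way round, within about 15 degrees.
- instrument: Fixed white housing with an aluminium top panel, 160 mm (x) by 260 mm (y), 70 mm high; origin under its centre. The open slot is at y = -65 mm; at y = +65 mm stands a like stud, already locked with its wing across (fixed, rising 37 mm above the panel).
There are look-alikes about, which are no part of the job. Leave any turquoise or yellow look-alike of the wing_stud alone.

How it is judged (in metres and radians):
On the way:
1. the stud's cross bar has gone down through the slot (z of wing_stud in the frame of slot below 0.008 m and horizontal distance between wing_stud and slot below 0.015 m and angle between the x axis of wing_stud and the x axis of slot, either way round below 0.6 rad), for 0.05 s.
At the end, for the whole second after the job is handed in: The wing-headed stud sits in the slot, within 15 mm of its centre, flange flush on the panel within 3 mm and upright within 6 degrees, its wing turned across the slot (within 30 degrees of square to it), and is at rest (z of wing_stud in the frame of slot between -0.003 and 0.003 m and horizontal distance between wing_stud and slot below 0.015 m and angle between wing_stud's own z axis and vertical below 0.1 rad and angle between the x axis of wing_stud and the x axis of slot, either way round above 1.05 rad and linear speed of wing_stud below 0.02 m/s); the robot touches nothing.
It fails at once if the round-headed plug is taken out of or knocked from its well (moved more than 20 mm) (distance of knob_plug from where it was at the start of the episode above 0.02 m).
It also fails if it takes over 35 s, if anything falls off the work surface, if the arm or the gripper's body presses on something with over 40 N, if the wrist force passes 120 N, or if a joint passes its speed limit or range.

## Working session

There is one attempt and no reset: what is moved stays moved. The work goes in short steps, each a Python script; the robot and the scene stay as the last script left them, time stands still between calls to the robot, and variables do not carry over. Pictures are saved under pics/ and viewed, and the job is handed in when it is done.

```bash
mkdir -p pics; cat > h.py <<'E'
import numpy as np, cv2
from cell import r
def snap(n):
    d=r.get_image(n); np.savez(f'{n}.npz',**{k:d[k] for k in('pixels','depth','K','extrinsics')}); return d
def load(n): return dict(np.load(f'{n}.npz'))
def ray(d,u,v,z):
    T=d['extrinsics'];c=T[:3,:3]@np.linalg.inv(d['K'])@np.array([u,v,1.]);o=T[:3,3]
    return o+c*(z-o[2])/c[2]
def dep(d):
    v,u=np.mgrid[:400,:640];P=np.stack([u,v,np.ones_like(u)],-1)@np.linalg.inv(d['K']).T*d['depth'][...,None]
    return P@d['extrinsics'][:3,:3].T+d['extrinsics'][:3,3]
def save(n,im): cv2.imwrite('pics/'+n,cv2.cvtColor(im,cv2.COLOR_RGB2BGR))
E
python3 - <<'E'
from h import *
for n in('scene','top'):
    d=snap(n);save(n+'0.png',d['pixels']);print(n,d['extrinsics'].round(3),d['K'].round(1))
print(r.get_time_s(),r.get_tool_rot().round(3) if hasattr(r.get_tool_rot(),'round') else r.get_tool_rot())
E
```

```text
scene [[ 0.7   -0.427  0.573 -0.091]
 [-0.714 -0.419  0.561 -0.631]
 [ 0.    -0.802 -0.598  0.661]
 [ 0.     0.     0.     1.   ]] [[368.6   0.  317.6]
 [  0.  368.6 202.3]
 [  0.    0.    1. ]]
top [[ 0.017 -0.997  0.078  0.386]
 [-1.    -0.018 -0.016 -0.078]
 [ 0.017 -0.077 -0.997  1.275]
 [ 0.     0.     0.     1.   ]] [[518.4   0.  322.5]
 [  0.  518.4 193. ]
 [  0.    0.    1. ]]
0.1 [[-0.    -0.972  0.234]
 [-0.002  0.234  0.972]
 [-1.    -0.    -0.002]]
```

View pics/scene0.png

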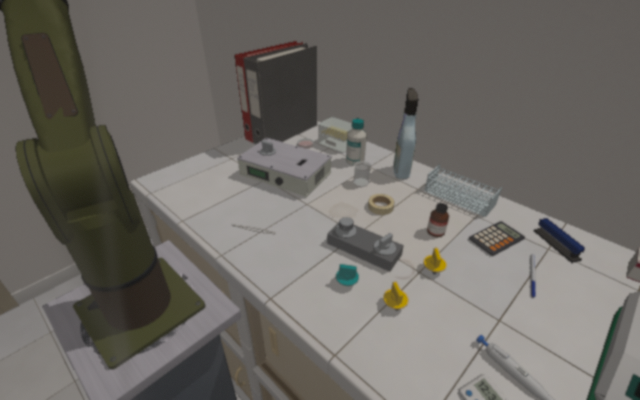

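View pics/top0.png

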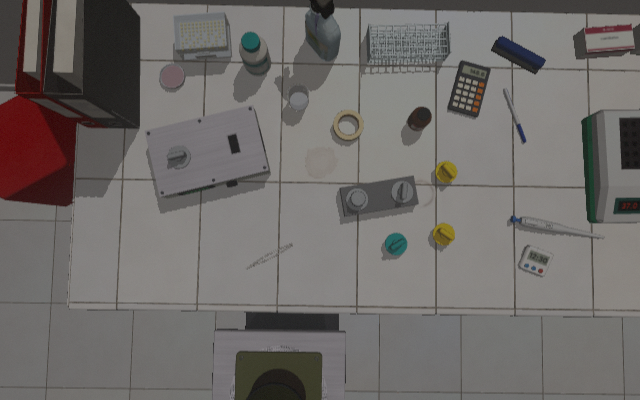

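The scene and top views show these candidates. In the top view they are the grey holder at about (379,196), with a round head at (357,199) and a wing head at (402,191). The turquoise look-alike is at (396,244), and the yellow ones are at (446,172) and (444,234). The instrument is at (208,150), with the locked stud at (178,157) and a dark slot at (235,144). The wing head at (402,191) fits the description. I'll confirm it in an enlarged crop.

```bash
python3 - <<'E'
from h import *
d=load('top')['pixels']
a=cv2.resize(d[165:225,330:450],None,fx=6,fy=6,interpolation=cv2.INTER_CUBIC)
b=cv2.resize(d[100:200,140:280],None,fx=5,fy=5,interpolation=cv2.INTER_CUBIC)
save('cropA.png',a);save('cropB.png',b)
D=load('top');P=dep(D)
for u,v in[(379,196),(402,191),(357,199),(178,157),(235,144),(200,170),(300,220),(390,205)]:print(u,v,P[v,u].round(4))
E
```

```text
379 196 [ 0.478  -0.2333  0.0387]
402 191 [ 0.4881 -0.2827  0.0731]
357 199 [ 0.4678 -0.1782  0.0683]
178 157 [0.5536 0.2324 0.1034]
235 144 [0.6014 0.1185 0.0131]
200 170 [0.5287 0.1888 0.0714]
300 220 [ 0.4182 -0.0444  0.0026]
390 205 [ 0.4569 -0.26    0.0377]
```

View pics/cropA.png

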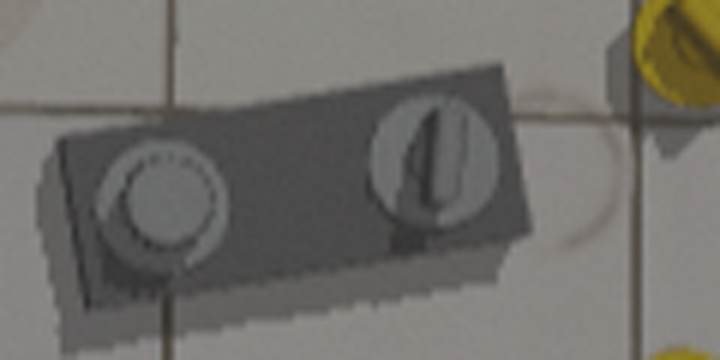

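View pics/cropB.png

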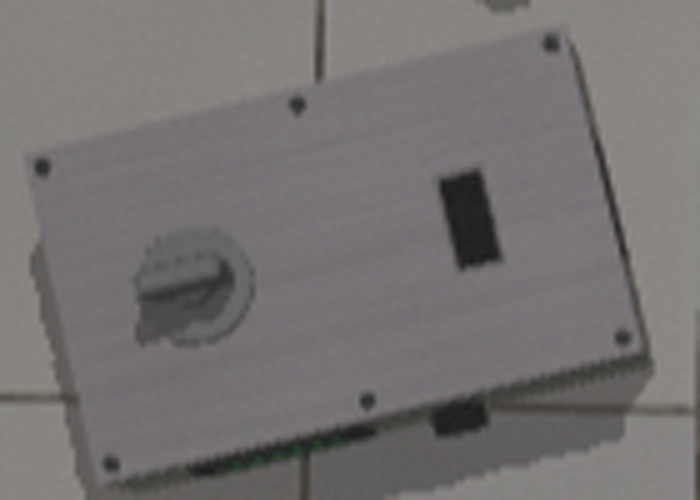

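Crop A shows the round knurled plug at left (357,199). The upright wing head is at right (404,191), with its wing nearly vertical in the image. That grey wing head is the stud. Crop B shows the open slot at (234,144), and the panel axes are tilted about 11°. Next I measure both.

```bash
cat > meas.py <<'E'
from h import *
def rect(pts,name):
    c,s,a=cv2.minAreaRect((pts*1000).astype(np.float32)); b=cv2.boxPoints((c,s,a))
    e=max((b[1]-b[0],b[2]-b[1]),key=np.linalg.norm); ang=np.degrees(np.arctan2(e[1],e[0]))
    ang=(ang+90)%180-90
    print(name,'c',np.round(c,1),'size',np.round(s,1),'long axis deg',round(float(ang),1),len(pts)); return np.array(c)/1000,ang
if __name__=='__main__':
  for n in('top','scene'):
    D=load(n);P=dep(D);Z=P[...,2]
    def near(x,y,rad): return np.hypot(P[...,0]-x,P[...,1]-y)<rad
    m=near(.488,-.283,.035)
    print(n,'z',np.percentile(Z[m],[50,90,98]).round(4))
    for lo in(.06,.066): 
        k=m&(Z>lo)&(Z<.078);rect(P[k][:,:2],'wing>%.3f'%lo)
        q=P[k][:,:2];w,V=np.linalg.eigh(np.cov(q.T));print('  pca',q.mean(0).round(4),np.degrees(np.arctan2(V[1,1],V[0,1])).round(1))
    k=m&(Z>.0385)&(Z<.046);rect(P[k][:,:2],'flange')
    print(np.array(cv2.minEnclosingCircle((P[k][:,:2]*1000).astype(np.float32))[0]).round(1),cv2.minEnclosingCircle((P[k][:,:2]*1000).astype(np.float32))[1])
    k=near(.478,-.23,.13)&(Z>.03)&(Z<.0385);rect(P[k][:,:2],'holder')
    k=near(.58,.17,.2)&(Z>.065)&(Z<.075);c,a=rect(P[k][:,:2],'panel')
    g=cv2.cvtColor(D['pixels'],cv2.COLOR_RGB2GRAY)
    if n=='top': u0,v0,w=234,144,20
    else:
        T=np.linalg.inv(D['extrinsics']);p=D['K']@(T@np.array([.601,.12,.07,1]))[:3];u0,v0=(p[:2]/p[2]).astype(int);w=12;print(u0,v0)
    sub=g[v0-w:v0+w,u0-w:u0+w]; t,mk=cv2.threshold(sub,0,255,cv2.THRESH_OTSU+cv2.THRESH_BINARY_INV)
    nn,lab,st,ce=cv2.connectedComponentsWithStats(mk); i=lab[w,w] if lab[w,w] else 1+st[1:,4].argmax()
    cs,_=cv2.findContours(np.uint8(lab==i),0,1); vv,uu=np.nonzero(lab==i)
    pts=np.array([ray(D,u+u0-w,v+v0-w,.07)[:2] for u,v in zip(uu,vv)]);rect(pts,'slot t%.0f'%t)
    q=pts;w_,V=np.linalg.eigh(np.cov(q.T));print('  pca',q.mean(0).round(4),np.degrees(np.arctan2(V[1,1],V[0,1])).round(1))
E
python3 meas.py
```

```text
top z [0.0397 0.0705 0.0746]
wing>0.060 c [ 488.3 -287.2] size [11.8 38. ] long axis deg -5.0 91
  pca [ 0.4878 -0.2866] 175.7
wing>0.066 c [ 488.3 -287.2] size [11.8 38. ] long axis deg -5.0 85
  pca [ 0.4879 -0.2868] 176.8
flange c [ 490.2 -282.2] size [64.5 64.6] long axis deg -53.9 262
[ 488.5 -283. ] 34.43600082397461
holder c [ 433.6 -242. ] size [162.1 180.4] long axis deg -79.5 1224
panel c [590.1 197. ] size [201.  292.9] long axis deg -75.2 6936
slot t77 c [592.8 113.1] size [44.3 20.9] long axis deg 15.5 166
  pca [0.5931 0.1131] -166.2
scene z [0.0397 0.0683 0.0728]
wing>0.060 c [ 488.5 -290.3] size [11.9 39.9] long axis deg -9.0 87
  pca [ 0.4859 -0.291 ] 172.1
wing>0.066 c [ 488.5 -290.3] size [11.9 39.9] long axis deg -9.0 66
  pca [ 0.4865 -0.2906] 174.7
flange c [ 485.9 -291.3] size [46.2 51. ] long axis deg -56.6 168
[ 488.7 -289.4] 26.947187423706055
holder c [ 434.1 -242.7] size [164.7 181.1] long axis deg -79.9 974
panel c [590.3 195.9] size [205.5 297.9] long axis deg -75.8 1947
301 159
slot t106 c [590.5 107.9] size [42.3 20. ] long axis deg 18.7 45
  pca [0.5905 0.1081] -162.6
```

Slot and wing sizes match the description (44×21 and 12×38–40 mm). The holder and panel masks are contaminated and the two views differ by 3–5 mm, so I'm cross-checking with cleaned panel and holder rectangles.

```bash
python3 - <<'E'
from meas import *
for n in('top','scene'):
    D=load(n);P=dep(D);Z=P[...,2]
    def near(x,y,rad): return np.hypot(P[...,0]-x,P[...,1]-y)<rad
    for nm,m,off in(('holder',near(.478,-.235,.11)&(Z>.028)&(Z<.08),(55,-55)),('panel',near(.575,.18,.17)&(Z>.06)&(Z<.115),(-65,65))):
        m=cv2.morphologyEx(np.uint8(m),cv2.MORPH_OPEN,np.ones((3,3)));_,lab,st,_=cv2.connectedComponentsWithStats(m)
        k=lab==1+st[1:,4].argmax()
        # project silhouettes on the plane of the top face
        z0=.036 if nm=='holder' else .07
        k&=abs(Z-z0)<.006
        vv,uu=np.nonzero(k);pts=np.array([ray(D,u,v,z0)[:2] for u,v in zip(uu,vv)])
        c,a=rect(pts,n+' '+nm)
        t=np.radians(a); L=np.array([np.cos(t),np.sin(t)])
        if L[1]<0:L=-L
        for o in off: print('   y',o,(c+L*o/1000).round(4),'x-axis deg',round(np.degrees(np.arctan2(-L[0],L[1])),1))
E
```

```text
top holder c [ 478.8 -233.3] size [ 69.8 180.6] long axis deg -79.6 1659
   y 55 [ 0.4688 -0.1793] x-axis deg 10.4
   y -55 [ 0.4887 -0.2874] x-axis deg 10.4
top panel c [574.4 176. ] size [161.5 260.6] long axis deg -74.9 7094
   y -65 [0.5913 0.1132] x-axis deg 15.1
   y 65 [0.5576 0.2387] x-axis deg 15.1
scene holder c [ 475.9 -237.1] size [ 76.2 181.1] long axis deg -79.6 1223
   y 55 [ 0.466 -0.183] x-axis deg 10.4
   y -55 [ 0.4858 -0.2912] x-axis deg 10.4
scene panel c [571.9 170.2] size [166.3 263.4] long axis deg -74.9 1964
   y -65 [0.5888 0.1074] x-axis deg 15.1
   y 65 [0.555  0.2329] x-axis deg 15.1
```

The rectangles confirm it. The panel is 161×261 mm, its y = −65 point agrees with the slot within 2 mm, and the stud lies at the holder's y = −55 well. The scene view is offset by about (−3, −5) mm throughout, so I'll lean on the top view. Next are the IK and the obstacles along the sweep.

```bash
cat >> h.py <<'E'
def R(a):
    a=np.radians(a);x=np.array([0,0,-1.]);z=np.array([np.cos(a),np.sin(a),0]);return np.stack([x,np.cross(z,x),z],1)
E
python3 - <<'E'
from h import *
P=np.concatenate([dep(load('top')).reshape(-1,3),dep(load('scene')).reshape(-1,3)])
rad=np.hypot(P[:,0],P[:,1]);az=np.degrees(np.arctan2(P[:,1],P[:,0]))
for a0 in range(-60,90,10):
    print(a0,[round(float(np.percentile(P[(az>=a0)&(az<a0+10)&(rad>=lo)&(rad<lo+.1)][:,2],99.5)),2) if ((az>=a0)&(az<a0+10)&(rad>=lo)&(rad<lo+.1)).sum()>5 else None for lo in(.3,.4,.5,.6,.7,.8)])
print(np.round(r.get_joint_positions(),1))
for nm,p,al in(('start',[.146,.608,.35],(76.5,)),('grasp',[.488,-.288,.053],(84,-96)),('up',[.488,-.288,.2],(84,-96)),('ins',[.592,.112,.087],(105,-75,15,195)),('over',[.592,.112,.2],(105,-75,15,195)),('mid',[.5,.1,.3],(84,))):
    for a in al:
        q=r.ik(p,R(a));print(nm,a,None if q is None else np.round(q,1))
E
```

```text
-60 [0.01, 0.01, 0.01, 0.02, 0.03, 0.09]
-50 [0.01, 0.03, 0.06, 0.01, 0.01, 0.01]
-40 [0.01, 0.06, 0.07, 0.06, 0.01, 0.02]
-30 [0.01, 0.07, 0.07, 0.03, 0.09, 0.06]
-20 [1.28, 0.07, 0.07, 0.03, 0.03, 0.07]
-10 [0.01, 0.01, 0.01, 0.07, 0.07, 0.27]
0 [0.01, 0.01, 0.07, 0.08, 0.15, 0.16]
10 [0.01, 0.01, 0.08, 0.08, 0.02, 0.09]
20 [0.01, 0.01, 0.09, 0.11, 0.32, 0.32]
30 [0.01, 0.01, 0.07, 0.01, 0.32, 0.32]
40 [0.01, 0.01, 0.01, 0.01, 0.01, None]
50 [0.01, 0.01, 0.01, 0.01, None, None]
60 [0.0, 0.01, 0.01, None, None, None]
70 [-0.84, None, None, None, None, None]
80 [-0.83, -0.83, -0.84, -0.83, -0.83, -0.83]
[-74.6  39.5 -11.1  89.7   9.   51.7 -12.3]
start 76.5 [-74.2  33.6 -11.9  80.6   7.1  66.6 -10.5]
grasp 84 [ 42.5  53.7 -29.  106.5  46.7  32.4  66.5]
grasp -96 [ 16.8  52.7  15.8 107.9 -32.4  23.9 -39.3]
up 84 [ 42.3  39.9 -27.9 101.8  25.3  44.7  85.6]
up -96 [ 14.2  39.5  20.1 103.3 -19.6  40.7 -50.9]
ins 105 [ -2.3  51.  -22.9  99.8  31.3  35.7  61.5]
ins -75 [-25.   51.3  17.9 101.1 -26.9  31.9 -65.3]
ins 15 [-13.7  49.6  -2.4 100.5   3.7  30.1  -3.5]
ins 195 [  8.7  56.1 -44.5  99.2  51.9  47.7 134.3]
over 105 [ -1.7  41.7 -23.7  95.6  21.4  47.2  70.2]
over -75 [-28.7  42.7  24.6  97.2 -23.4  45.3 -68.2]
over 15 [-15.1  40.3  -0.1  96.4   0.1  43.3  -0.2]
over 195 [ 10.5  47.2 -48.   95.   40.7  56.8 143.2]
mid 84 [ -6.1  26.7 -15.9 104.5   9.2  50.1  57.7]
```

```bash
python3 - <<'E'
from h import *
r.move_to([.42,.2,.28],R(80))
r.move_gripper(.05,20)
r.move_to([.488,-.288,.13],R(84.5))
print(r.get_time_s(),np.round(r.get_tcp_pos(),4))
d=snap('top');save('top1.png',d['pixels'][120:280,280:500].repeat(3,0).repeat(3,1))
d=snap('scene');save('scene1.png',d['pixels'][150:300,280:480].repeat(3,0).repeat(3,1))
E
```

```text
4.4667 [ 0.4891 -0.2864  0.1304]
```

View pics/scene1.png

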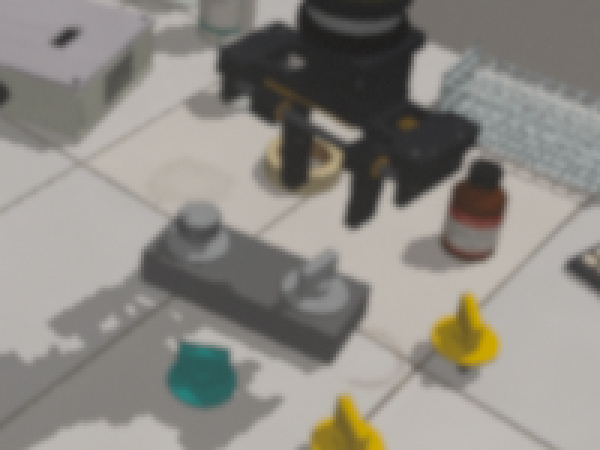

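The crop shows the gripper open above the holder, with the fingers at about (295,165) and (362,205) on either side of the stud wing at (320,270). The plug at (200,225) is well clear. I'll descend and grip.

```bash
python3 - <<'E'
from h import *
print(r.move_linear([.488,-.288,.054],R(84.5),vel=.1,force_limit=8),np.round(r.get_tcp_pos(),4))
r.move_gripper(0.0,30)
print('open',r.get_opening(),np.round(r.get_wrist_force(),1),np.round(r.get_tcp_pos(),4))
p=np.array(r.get_tcp_pos())
r.move_linear([.488,-.288,.17],R(84.5),vel=.12)
print('open',r.get_opening(),np.round(r.get_wrist_force(),1),np.round(r.get_tcp_pos(),4),r.get_time_s())
d=snap('top');save('top2.png',d['pixels'][120:280,280:500].repeat(3,0).repeat(3,1))
d=snap('scene');save('scene2.png',cv2.resize(d['pixels'][130:300,270:480],None,fx=3,fy=3))
E
```

```text
False [ 0.4884 -0.2881  0.0544]
open 0.012191623685484201 [-1.   0.8  2.1] [ 0.4881 -0.288   0.0541]
open 0.011312875658763787 [ 0.3 -0.  -1.8] [ 0.4874 -0.2878  0.1693] 7.25
```

View pics/scene2.png

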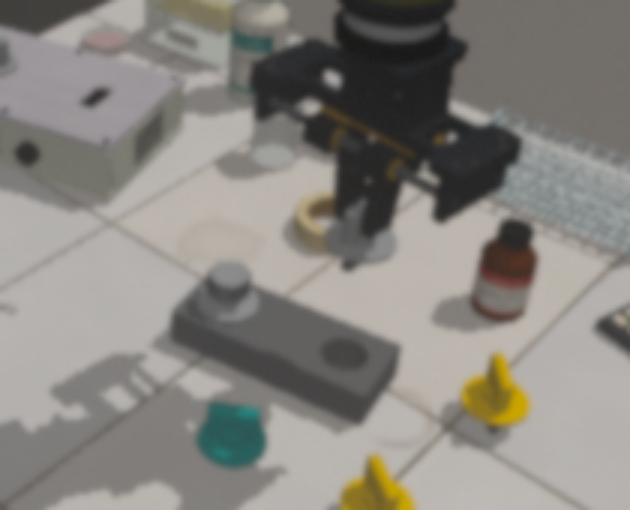

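Scene view: the stud hangs in the fingers at about (360,240), the stud's well at (345,355) is empty, and the plug is still in place at (230,290). I'll carry it over the slot.

```bash
python3 - <<'E'
from h import *
r.move_to([.54,-.09,.21],R(95))
r.move_to([.592,.1125,.17],R(105.1))
r.move_linear([.592,.1125,.125],R(105.1),vel=.12)
r.sleep(.2)
print(r.get_opening(),np.round(r.get_wrist_force(),1),np.round(r.get_tcp_pos(),4),r.get_time_s())
d=snap('scene');save('scene3.png',cv2.resize(d['pixels'][90:210,220:380],None,fx=5,fy=5,interpolation=cv2.INTER_CUBIC))
d=snap('top');save('top3.png',cv2.resize(d['pixels'][90:210,130:290],None,fx=5,fy=5,interpolation=cv2.INTER_CUBIC))
E
```

```text
0.011643552529228664 [-0.2 -0.6 -1.5] [0.5927 0.1125 0.126 ] 9.775
```

View pics/scene3.png

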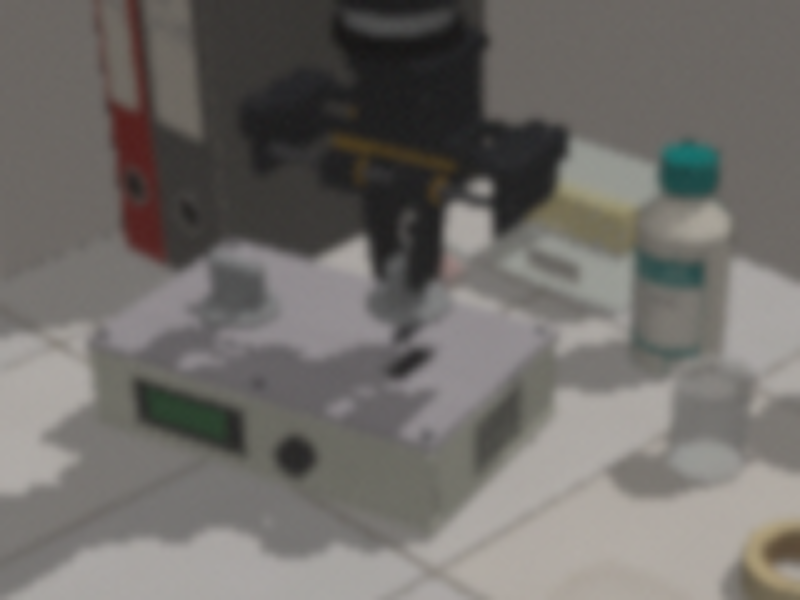

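The stud hangs over the slot. In the crop the bar is at about (402,332) and the slot at (408,362). A relative check in this one view:

```bash
python3 - <<'E'
from h import *
d=load('scene')
f=lambda u,v:(220+(u+.5)/5-.5,90+(v+.5)/5-.5)
print('bar',ray(d,*f(404,331),.093).round(4),'slot',ray(d,*f(408,362),.07).round(4),'flange c',ray(d,*f(408,300),.114).round(4))
P=dep(d);m=(np.hypot(P[...,0]-.592,P[...,1]-.11)<.04)&(P[...,2]>.1)&(P[...,2]<.118)
print(P[m].min(0),P[m].max(0),m.sum())
# dark slot in top?
E
```

```text
bar [0.5873 0.1088 0.093 ] slot [0.5896 0.1085 0.07  ] flange c [0.5903 0.1075 0.114 ]
[0.56678261 0.08503294 0.10578725] [0.62079835 0.13690259 0.11763254] 97
```

The bar and slot agree within about 2 mm, against ±5 mm of clearance. Inserting with a force guard.

```bash
python3 - <<'E'
from h import *
print(r.move_linear([.592,.1125,.084],R(105.1),vel=.05,force_limit=10))
print(r.get_opening(),np.round(r.get_wrist_force(),1),np.round(r.get_tcp_pos(),4),r.get_time_s())
d=snap('scene');save('scene4.png',cv2.resize(d['pixels'][90:210,220:380],None,fx=5,fy=5,interpolation=cv2.INTER_CUBIC))
E
```

```text
True
0.012210410726971065 [0.2 0.3 3.9] [0.5914 0.1124 0.0878] 10.5667
```

View pics/scene4.png

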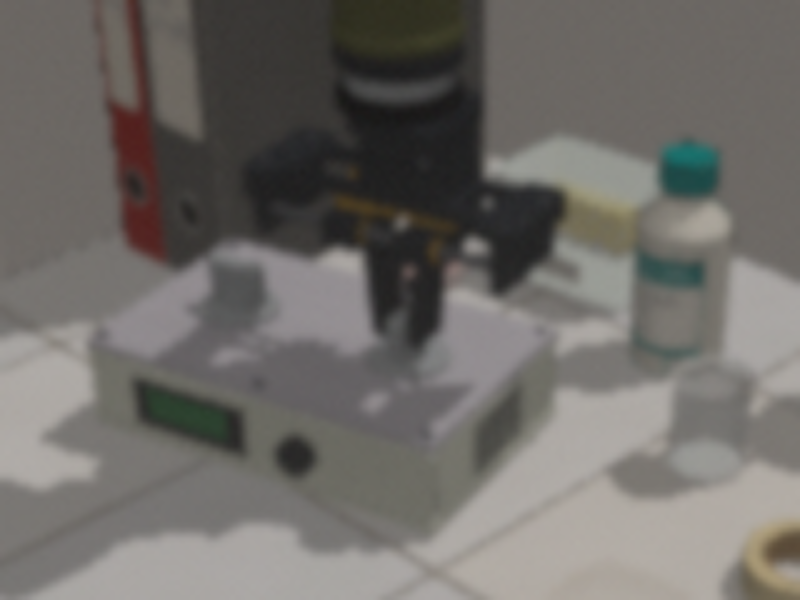

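The picture shows the flange down on the panel at about (410,360). Contact came at TCP z 0.0878, where flush predicts 0.088. Now the quarter turn, using joint 7 alone so the TCP stays put.

```bash
python3 - <<'E'
from h import *
q=np.array(r.get_joint_positions());print(q.round(1))
for k in(30,60,90):
    t=q.copy();t[6]-=k;r.movej(t)
    print(k,r.get_opening(),np.round(r.get_wrist_force(),1),np.round(r.get_ft_torque(),2),np.round(r.get_tcp_pos(),4))
print(np.round(r.get_tool_rot(),3).tolist())
r.move_gripper(.04);p=np.array(r.get_tcp_pos())
r.move_linear([p[0],p[1],.2],vel=.12)
r.move_to([.45,-.05,.28],R(60));r.sleep(.2)
print(r.get_time_s())
d=snap('scene');save('scene5.png',cv2.resize(d['pixels'][90:210,220:380],None,fx=5,fy=5,interpolation=cv2.INTER_CUBIC))
d=snap('top');save('top5.png',cv2.resize(d['pixels'][90:210,130:290],None,fx=5,fy=5,interpolation=cv2.INTER_CUBIC))
E
```

```text
[ -6.6  50.  -15.2 100.   21.7  33.   70.2]
30 0.011774943387025033 [0.  1.5 2.3] [ 0.14 -0.07 -0.05] [0.5917 0.1126 0.0879]
60 0.01181160123635373 [0.6 0.7 3.3] [ 0.11 -0.09 -0.08] [0.5915 0.1124 0.0879]
90 0.011959124278075989 [-0.3  0.5  2.1] [ 0.17  0.05 -0.01] [0.5914 0.1126 0.0879]
[[-0.002, -0.264, 0.964], [-0.0, 0.964, 0.264], [-1.0, 0.0, -0.002]]
15.1
```

View pics/scene5.png

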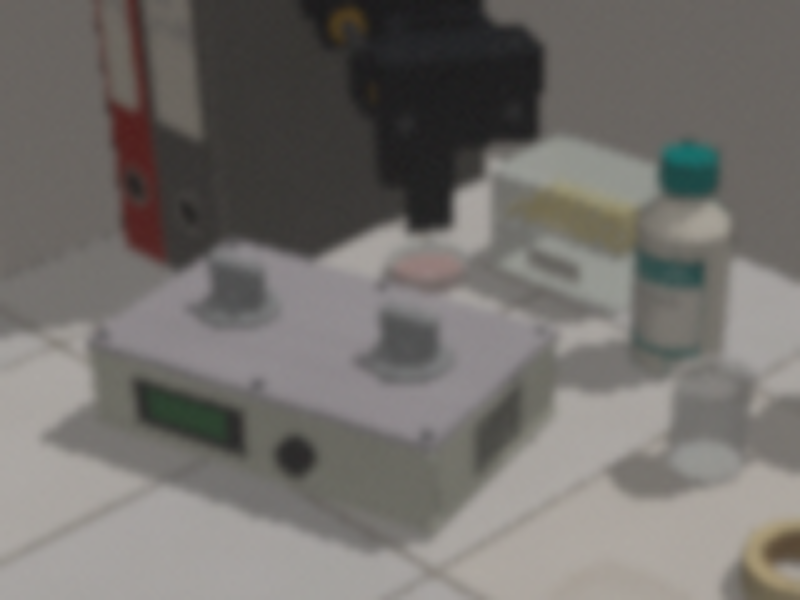

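View pics/top5.png

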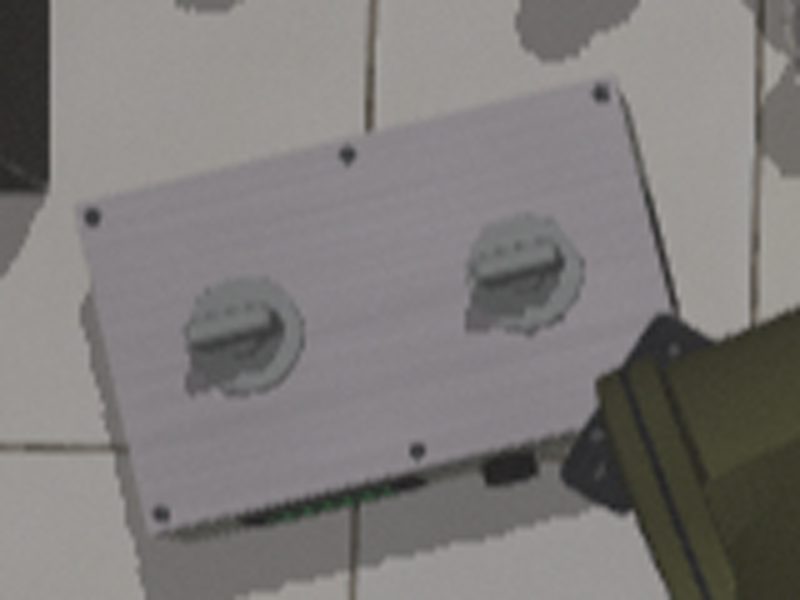

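Both views show the new stud flush, at (525,275) in the top crop and (410,345) in the scene crop. Its wing is parallel to the fixed locked stud's. One numeric check, then I hand in.

```bash
python3 - <<'E'
from meas import *
D=load('top');P=dep(D);Z=P[...,2]
for c in((.592,.1125),(.5576,.2387)):
    m=np.hypot(P[...,0]-c[0],P[...,1]-c[1])<.035
    k=m&(Z>.095);rect(P[k][:,:2],'wing');print(' ztop',np.median(Z[k]).round(4),'flange',np.median(Z[m&(Z>.072)&(Z<.082)]).round(4))
S=P[190:208,350:365];print('plug',S[S[...,2]>.06].mean(0).round(4))
print(np.round(r.get_wrist_force(),1),np.abs(r.get_qd()).max())
r.job_done()
E
```

```text
wing c [589.7 110.1] size [12.4 40.3] long axis deg -73.2 98
 ztop 0.1058 flange 0.0749
wing c [557.7 238.7] size [12.6 38.6] long axis deg -76.4 104
 ztop 0.1055 flange 0.0748
plug [ 0.4667 -0.1771  0.0878]
[-0.  -0.3 -0.1] 0.43705910688329697
the job is handed in; nothing more can be done
```

I put the wing-headed stud in the slot, locked it with a quarter turn and let go. The job was handed in at about 15 s on the robot clock, well inside the 35 s limit. No verdict is reported.

**What I did:** I gripped the stud across its wing and carried it to the slot. I lowered it until the flange met the panel at tool height 0.0878 m, where flush predicts 0.088 m. I then turned it 90° with joint 7 alone, opened the gripper and backed away.

**Last checks (top view):**

| Check | Result |
|---|---|
| Flange top height | 0.0749 m, against 0.0748 m on the fixed locked stud |
| Wing direction | −73°, with the slot at about +15°, so within about 2° of square |
| Distance from slot centre | about 3 mm |
| Wrist force after release | about 0 N |

**Checks that disagreed or were weak:**
- The scene camera read about 3–5 mm off from the top camera throughout. I relied on the top view, and the insertion went in cleanly.
- The final plug reading gave x and y within 2 mm of the start, but a height of 0.088 m instead of about 0.07 m. I think the arm was partly in that line of sight, but I did not confirm it. The plug was visibly in its well in the picture after the lift, and nothing went near it afterwards.
- One joint-speed reading of 0.44 just before hand-in suggests the arm was still settling very slightly, clear of everything.

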